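Move three microscope objectives on by one station

TASK

Move each of the three microscope objectives on to its next station: the slim long one from the square cleaning block to the round inspection plate, the middle-sized one from the inspection plate to the oblong storage base, and the short wide one from the storage base to the square cleaning block. Each station takes only one, so stand one of them on the empty three-eared parking stand on the way; in the end every objective stands upright in the middle of its new recess and the parking stand is empty again. Set them down gently, never drop or tip one, and leave the small oil bottle, the jar and the lidded dish where they are.

Things in the scene. Friction and masses are not known exactly. Their poses are not given: they have to be found in the camera images.
- long_obj: The slim long objective: cylinder of 30 mm diameter up to 72 mm above its foot, then a cone to a 12 mm wide nose, 96 mm high in all. Stands upright on its flat foot on a recess floor, lens up. Origin: centre of the foot; z along its axis, upwards. Round, so its yaw means nothing. Steel with black bands, 0.15 to 0.31 kg.
- mid_obj: The middle-sized objective: cylinder of 40 mm diameter up to 48 mm above its foot, then a cone to a 22 mm wide nose, 66 mm high in all. Stands upright on its flat foot on a recess floor, lens up. Origin: centre of the foot; z along its axis, upwards. Round, so its yaw means nothing. Steel with black bands, 0.18 to 0.37 kg.
- short_obj: The short wide objective: cylinder of 56 mm diameter up to 34 mm above its foot, then a cone to a 40 mm wide nose, 42 mm high in all. Stands upright on its flat foot on a recess floor, lens up. Origin: centre of the foot; z along its axis, upwards. Round, so its yaw means nothing. Steel with black bands, 0.22 to 0.45 kg.
- inspect: Inspection plate: the plain round station. White plastic, fixed, a disc of 92 mm diameter, 16 mm high. Round recess in its middle, 72 mm diameter, 5 mm deep, dark floor 11 mm above the bench. Origin: on the bench straight below the recess centre; z up. The middle-sized objective stands in it at the start.
- clean: Cleaning block: the square station. White plastic, fixed, 92 by 92 mm, 16 mm high. Round recess in its middle, 72 mm diameter, 5 mm deep, dark floor 11 mm above the bench. Origin: on the bench straight below the recess centre; z up. The slim long objective stands in it at the start.
- case: Storage base: the oblong station. White plastic, fixed, 92 mm along its x, 128 mm along its y, 16 mm high. Round recess in its middle, 72 mm diameter, 5 mm deep, dark floor 11 mm above the bench. Origin: on the bench straight below the recess centre; z up. The short wide objective stands in it at the start.
- park: Parking stand: a disc with three round ears. White plastic, fixed, a disc of 84 mm diameter with three ears (30 mm wide, 10 mm high) that reach 62 mm from the middle, 16 mm high. Round recess in its middle, 72 mm diameter, 5 mm deep, dark floor 11 mm above the bench. Origin: on the bench straight below the recess centre; z up. Empty at the start and at the end.
- oil: Bystander: small brown glass oil bottle, 28 mm diameter, 65 mm high, upright, loose. Origin: centre of its underside.
- jar: Bystander: small pale jar with a white lid, 34 mm diameter, 45 mm high, upright, loose. Origin: centre of its underside.
- dish: Bystander: flat lidded glass dish, 60 mm diameter, 15 mm high, loose. Origin: centre of its underside.

How it is judged:
On the way:
1. one of the objectives stands upright and released in the recess of the parking stand (((horizontal distance between long_obj and park below 0.02 m and z of long_obj in the frame of park between 0.008 and 0.0135 m and angle between long_obj's own z axis and vertical below 0.06 rad and contact force between the fingers and long_obj below 0.1 N and linear speed of long_obj below 0.02 m/s and angular speed of long_obj below 0.2 rad/s) or (horizontal distance between mid_obj and park below 0.02 m and z of mid_obj in the frame of park between 0.008 and 0.0135 m and angle between mid_obj's own z axis and vertical below 0.06 rad and contact force between the fingers and mid_obj below 0.1 N and linear speed of mid_obj below 0.02 m/s and angular speed of mid_obj below 0.2 rad/s) or (horizontal distance between short_obj and park below 0.02 m and z of short_obj in the frame of park between 0.008 and 0.0135 m and angle between short_obj's own z axis and vertical below 0.06 rad and contact force between the fingers and short_obj below 0.1 N and linear speed of short_obj below 0.02 m/s and angular speed of short_obj below 0.2 rad/s))), for 0.2 s.
At the end, for the whole second after the job is handed in: The slim long objective stands in the inspection plate, the middle-sized one in the storage base, the short wide one in the cleaning block: each within 12 mm of the middle of the recess, on the recess floor, upright within 0.06 rad, released and at rest (horizontal distance between long_obj and inspect below 0.012 m and z of long_obj in the frame of inspect between 0.008 and 0.0135 m and angle between each of long_obj, mid_obj, short_obj's own z axis and vertical below 0.06 rad and contact force between the fingers and long_obj below 0.1 N and linear speed of each of long_obj, mid_obj, short_obj below 0.02 m/s and angular speed of each of long_obj, mid_obj, short_obj below 0.2 rad/s and horizontal distance between mid_obj and case below 0.012 m and z of mid_obj in the frame of case between 0.008 and 0.0135 m and contact force between the fingers and mid_obj below 0.1 N and horizontal distance between short_obj and clean below 0.012 m and z of short_obj in the frame of clean between 0.008 and 0.0135 m and contact force between the fingers and short_obj below 0.1 N); the robot touches nothing.
It fails at once if an objective is tipped by more than 0.5 rad (angle between any of long_obj, mid_obj, short_obj's own z axis and vertical above 0.5 rad).
It fails at once if an objective is dropped or flung: untouched by the fingers and faster than 0.55 m/s (a free fall of about 15 mm) ((linear speed of long_obj above 0.55 m/s and contact force between the fingers and long_obj below 0.05 N) or (linear speed of mid_obj above 0.55 m/s and contact force between the fingers and mid_obj below 0.05 N) or (linear speed of short_obj above 0.55 m/s and contact force between the fingers and short_obj below 0.05 N)).
It fails at once if the oil bottle, the jar or the dish is moved by more than 15 mm or tipped over (distance of any of oil, jar, dish from where it was at the start of the episode above 0.015 m or angle between any of oil, jar, dish's own z axis and vertical above 0.5 rad).
It also fails if it takes over 112 s, if anything falls off the work surface, if the arm or the gripper's body presses on something with over 40 N, if the wrist force passes 120 N, or if a joint passes its speed limit or range.

ROBOT

A 6-joint arm with a two-finger parallel gripper is mounted at the origin on the work surface. World frame = base frame: x ahead of the robot, y to its left, z up, the work surface at z = 0. Lengths are in m, angles in rad, forces in N, time in s.
With the tool pointing down it reaches from about 0.4 to 0.825 m from the base axis. Payload 7 kg.
Tool frame: the origin (TCP) lies at the very end of the fingers, on their centre line; the grasp point (between the pads) lies bot.hold_point_z behind it (bot.hold_point_z is the distance from the TCP to the grasp point, in m); z points along the fingers, y is the line along which they close (so a half turn about z gives the same grasp; the last joint's range is limited). The gripper opens to 88 mm and grips with 3 to 60 N. Pads are 19 mm wide; open, the fingers measure 130 mm over their backs; the gripper's body (78 mm by 193 mm) begins 47 mm behind the grasp point.
Start: joints at [-1.023, 0.359, 0.012, 0, -1.224, -0.288], TCP at [0.173, -0.652, 0.227] pointing down, gripper open.
Joint ranges: [-3.07, 3.07], [-1.43, 2.12], [-1.02, 1.25], [-3.03, 1.67], [-3.05, -0], [-3.03, 3.03]. Speed limits (rad/s): [2.39, 2.39, 3.01, 3.14, 3.14, 3.14].

INTERFACE

Orientations are given as a unit quaternion [x, y, z, w].
In Python, from station import bot, read_camera, calibration, order gives the robot as it stands. The module is installed in compiled form; this text tells all that it offers.
- The arm moves only by the shell command python3 -m crank 'ROWS'. ROWS is a JSON list of rows, 1 to 12 of them, each an object with the fields finger_gap (the opening from 0.0 (shut) to 1.0 (fully open)), x, y, z (the shift in shares of 0.75 m (1.0 is 0.75 m)), rz (a turn about the tool's z in a scale on which 1.0 is 120 degrees); a field left out counts as zero (the opening has to be given); each row shifts and turns the commanded pose from where the row before left it, along the tool's axes as they then stand; what a row does not reach is not made up. A row lasts 1/8 s, in which the tool goes at most 0.0625 m and 0.188 rad, less where a joint would pass 70% of its speed; a pose out of reach is approached as far as the arm can. The fingers move at their own pace and stop on an object; the grip force is fixed at half the most. Time passes only in rows, so rows that do not move let the fingers close. It prints the time, the measured TCP pose, the force, the opening and the grip force at its end. Shift and turn numbers lie between -1 and 1, and a call with a number outside is refused. Input that does not fit is refused with a message, and nothing moves.
- bot.get_state(): the state, without advancing time (a new reading comes with each control period).
- read_camera(name): name is "side" or "top"; returns the picture (384x512x3 uint8, red, green, blue); there is no depth.
- calibration(name): a dict with "K" (3x3 intrinsics, pixels), "R" (3x3) and "t" (3): a world point X has camera coordinates R X + t. Camera axes: x right, y down, z forward; pixel columns grow to the right and rows downward; lengths in m; the calibration is good to about 2 mm. A picture is of the moment at which its call begins. calibration takes no time and is no camera call.
- order.finish_job(): hands the job in; it is judged then, once.
The state is a dict: "clock": time; "joint_positions": joint angles; "qd": joint speeds; "joint_efforts": joint torques, N m; "eef_pos": TCP position; "orientation": TCP orientation; "wrist_force": force on the tool from outside, world axes, zero at the start; "ft_torque": the same for the moment, N m; "opening": opening from 0.0 (shut) to 1.0 (fully open); "finger_force": force on a finger pad.
Only numpy, scipy, OpenCV 4.12 (cv2) and the standard library are available. Lean on these libraries where they do the work, as an engineer would, in place of code of your own. Each camera call takes 0.05 s, during which the arm holds its last target. There are 200 camera calls.

## Working session

There is one attempt and no reset: what is moved stays moved. The work goes in short steps, Python scripts to look and compute and a shell command to move; the robot and the scene stay as the last step left them, time stands still between calls to the robot, and variables do not carry over. Pictures are saved under pics/ and viewed, at most 14 in all, crops included, and the job is handed in when it is done.

```bash
mkdir -p pics; python3 - <<'E'
from station import bot, read_camera, calibration
import cv2
for n in("top","side"):
    cv2.imwrite(f"pics/{n}0.png",read_camera(n)[:,:,::-1]); c=calibration(n); print(n,c["K"].tolist(),c["R"].tolist(),c["t"].tolist())
print(bot.hold_point_z,bot.get_state())
E
```

```text
top [[368.08548873551086, 0.0, 259.638030373628], [0.0, 368.08548873551086, 194.11243001444794], [0.0, 0.0, 1.0]] [[0.01412621312261671, -0.9998561005980607, -0.009392986727082052], [-0.9805843582887237, -0.01201519006891017, -0.19572928111833457], [0.19558825727099902, 0.011975529401604375, -0.9806129819216373]] [0.018615079543185007, 0.5423012094380829, 0.6464495006482202]
side [[375.222448384539, 0.0, 257.0014381983514], [0.0, 375.222448384539, 191.23824869246894], [0.0, 0.0, 1.0]] [[0.9852081066634659, -0.171325869035626, 0.0035260691678818956], [-0.12575137568755326, -0.7368045058922192, -0.6643084461374933], [0.11641124549319538, 0.6540386584110378, -0.7474502359532793]] [-0.5353242893787264, 0.12076217606458339, 0.8355985170284379]
0.0188 {'clock': 0.1, 'joint_positions': array([-1.02286974e+00,  3.59338509e-01,  1.11821417e-02, -3.06745971e-04,
       -1.22411548e+00, -2.88084284e-01]), 'qd': array([ 0.00190576, -0.00138574,  0.00232394, -0.00102911,  0.00168479,
       -0.00116203]), 'joint_efforts': array([ 4.11307274e-04, -5.84163344e+01,  2.93749702e+01,  7.01556131e+00,
        1.01276982e-02, -4.60411741e-05]), 'eef_pos': array([ 0.17328236, -0.6519367 ,  0.22571545]), 'orientation': array([-1.29504143e-01,  9.91578596e-01,  7.32779923e-04, -1.67692070e-04]), 'wrist_force': array([0.16737117, 0.39356253, 0.54690777]), 'ft_torque': array([ 0.00709028,  0.02538016, -0.00453633]), 'finger_force': 0.0, 'opening': 1.004768396245818}
```

View pics/top0.png

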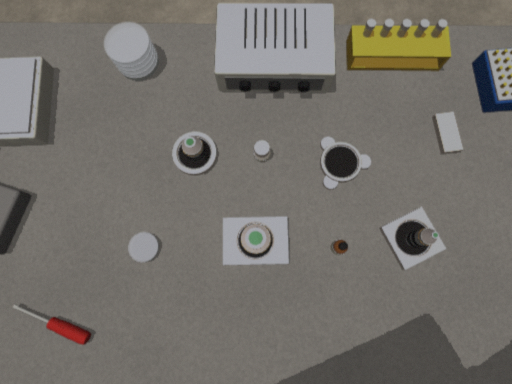

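View pics/side0.png

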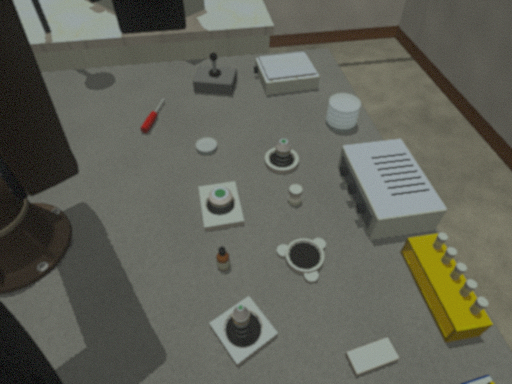

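The top picture shows these pixel positions:

| Thing | Top-image pixel |
|---|---|
| Inspection plate with the mid objective | (194,153) |
| Parking stand, empty | (341,162) |
| Storage base with the short objective | (255,240) |
| Cleaning block with the long objective | (413,238) |
| Oil bottle | (340,246) |
| Jar | (262,150) |
| Dish | (143,247) |

The side view shows the same layout, with inspect at (282,158), park at (304,255), case at (220,204) and clean at (243,328).

```bash
cat > v.py <<'E'
import cv2, numpy as np
from station import bot, read_camera, calibration
def cast(n,p,z):
    c=calibration(n); p=np.atleast_2d(p).astype(float)
    d=(np.c_[p,np.ones(len(p))]@np.linalg.inv(c["K"]).T)@c["R"]; o=-c["R"].T@c["t"]
    return (o+d*((z-o[2])/d[:,2])[:,None])[:,:2]
def proj(n,X):
    c=calibration(n); q=c["K"]@(c["R"]@np.asarray(X,float)+c["t"]); return q[:2]/q[2]
def comp(mask,seed,win):
    nl,l,st,ce=cv2.connectedComponentsWithStats(mask.astype(np.uint8))
    x,y=map(int,seed); w=l[max(0,y-win):y+win,max(0,x-win):x+win]
    b=np.bincount(w.ravel(),minlength=nl); b[0]=0; i=b.argmax()
    return np.argwhere(l==i)[:,::-1],ce[i]
def white(im):
    h=cv2.cvtColor(im,cv2.COLOR_RGB2HSV); return (h[...,2]>150)&(h[...,1]<50)
def green(im):
    h=cv2.cvtColor(im,cv2.COLOR_RGB2HSV); return (h[...,0]>45)&(h[...,0]<90)&(h[...,1]>70)
S={"top":dict(inspect=(194,153),park=(341,162),case=(255,240),clean=(413,238)),
   "side":dict(inspect=(282,158),park=(304,255),case=(220,204),clean=(243,328))}
def station(n,im,k):
    p,_=comp(white(im),S[n][k],32); w=cast(n,p,0.010 if k=="park" else 0.016).astype(np.float32)
    return cv2.minEnclosingCircle(w) if k in("inspect","park") else cv2.minAreaRect(w)
E
python3 - <<'E'
from v import *
np.set_printoptions(precision=4,suppress=True)
for n in S:
    im=read_camera(n)
    for k in S[n]: print(n,k,station(n,im,k))
    l,N,st,ce=0,*cv2.connectedComponentsWithStats(green(im).astype(np.uint8))[1:]
    for s,c in zip(st[1:],ce[1:]):
        if s[4]>3: print("green",n,c,s[4],[cast(n,c,0.011+h)[0] for h in(.096,.066,.042)])
    for k,px in dict(oil=(340,246),jar=(262,148),dish=(143,247)).items():
        if n=="top": print(k,cast(n,px,.03)[0])
E
```

```text
top inspect ((0.6365581750869751, 0.1634245365858078), 0.04473317414522171)
top park ((0.6353641748428345, -0.14679087698459625), 0.05514131486415863)
top case ((0.45761606097221375, 0.03389642387628555), (0.09141483157873154, 0.12563835084438324), 1.9266574382781982)
top clean ((0.467182457447052, -0.27528852224349976), (0.09027161449193954, 0.09062465280294418), 26.813919067382812)
green top [189.4643 141.3571] 28 [array([0.6271, 0.1535]), array([0.6377, 0.1599]), array([0.6461, 0.1651])]
green top [255.2437 237.4958] 119 [array([0.4555, 0.0316]), array([0.4578, 0.0323]), array([0.4597, 0.0328])]
green top [435.     234.7143] 7 [array([ 0.4643, -0.2756]), array([ 0.4671, -0.2894]), array([ 0.4693, -0.3005])]
oil [ 0.4476 -0.1289]
jar [0.6417 0.0226]
dish [0.4405 0.2484]
side inspect ((0.6484940648078918, 0.04840758442878723), 0.013899506069719791)
side park ((0.5832076668739319, -0.11614176630973816), 0.015581890940666199)
side case ((0.45917385816574097, 0.03445502370595932), (0.08946939557790756, 0.12475750595331192), 1.5312714576721191)
side clean ((0.46889692544937134, -0.27451
[... 1752 characters left out ...]
2814]), array([ 0.0685, -0.2712])]
green side [  2.2 364.2] 5 [array([ 0.0986, -0.3047]), array([ 0.0813, -0.2924]), array([ 0.0674, -0.2826])]
green side [ 12.25 364.25] 4 [array([ 0.1136, -0.3073]), array([ 0.097 , -0.2952]), array([ 0.0837, -0.2855])]
green side [ 33.4 371.6] 5 [array([ 0.1473, -0.3237]), array([ 0.1324, -0.3124]), array([ 0.1205, -0.3034])]
green side [ 42.5  371.75] 4 [array([ 0.1608, -0.3263]), array([ 0.1465, -0.3151]), array([ 0.1351, -0.3062])]
green side [  2.75 373.5 ] 4 [array([ 0.103 , -0.3188]), array([ 0.0859, -0.3072]), array([ 0.0722, -0.298 ])]
green side [ 17.4286 377.7143] 7 [array([ 0.1259, -0.3286]), array([ 0.11  , -0.3176]), array([ 0.0972, -0.3088])]
```

Careful with the scale: shifts go in shares of 0.75 m and turns go in shares of 120 degrees. That gives: 0.13 rad is 0.0621.

```bash
python3 - <<'E'
from v import *
import v
for n in S:
    im=read_camera(n); h=cv2.cvtColor(im,cv2.COLOR_RGB2HSV)
    for k in("park","inspect"):
        for t in (110,125,140):
            p,_=comp((h[...,2]>t)&(h[...,1]<60),S[n][k],26)
            c,r=cv2.minEnclosingCircle(cast(n,p,0.010 if k=="park" else .016).astype(np.float32)); print(n,k,t,len(p),np.round(c,4),round(r,4))
    p,_=comp(h[...,2]<60,S[n]["park"],8)
    for z in(.011,.016):
        c,r=cv2.minEnclosingCircle(cast(n,p,z).astype(np.float32)); print(n,"hole",len(p),z,np.round(c,4),round(r,4))
E
python3 -m crank '[{"finger_gap": 1, "rz": 0.0621}, {"finger_gap": 1, "rz": 0.0621}, {"finger_gap": 1}]'
```

```text
top park 110 165799 [0.6713 0.0442] 0.664
top park 125 756 [ 0.622  -0.1394] 0.0624
top park 140 504 [ 0.6361 -0.1468] 0.056
top inspect 110 165799 [0.6691 0.0439] 0.6586
top inspect 125 781 [0.6372 0.1638] 0.0466
top inspect 140 579 [0.6368 0.1635] 0.0454
top hole 750 0.011 [ 0.6211 -0.1392] 0.0325
top hole 750 0.016 [ 0.6196 -0.1381] 0.0323
side park 110 1720 [ 0.566  -0.1383] 0.1281
side park 125 599 [ 0.6223 -0.1377] 0.0623
side park 140 344 [ 0.6222 -0.1213] 0.0552
side inspect 110 472 [0.6428 0.1863] 0.0714
side inspect 125 211 [0.6377 0.1637] 0.0467
side inspect 140 153 [0.638  0.1631] 0.0447
side hole 550 0.011 [ 0.6228 -0.1384] 0.0312
side hole 550 0.016 [ 0.6215 -0.1414] 0.031
clock: 0.68
eef_pos: [0.1734, -0.6523, 0.2265]
orientation: [-0.0, 1.0, 0.0, -0.0]
wrist_force: [0.4, -0.6, -0.0]
opening: 1.003
finger_force: 0.0
```

Scaled: 0.0508 m is 0.0677, -0.029 m is -0.0387.

```bash
python3 -m crank '[{"finger_gap": 1, "x": -0.0387, "y": 0.0677}, {"finger_gap": 1, "x": -0.0387, "y": 0.0677}, {"finger_gap": 1, "x": -0.0387, "y": 0.0677}, {"finger_gap": 1, "x": -0.0387, "y": 0.0677}, {"finger_gap": 1, "x": -0.0387, "y": 0.0677}, {"finger_gap": 1, "x": -0.0387, "y": 0.0677}, {"finger_gap": 1, "x": -0.0387, "y": 0.0677}, {"finger_gap": 1, "x": -0.0387, "y": 0.0677}]' && python3 -m crank '[{"finger_gap": 1, "x": -0.0387, "y": 0.0677}, {"finger_gap": 1, "x": -0.0387, "y": 0.0677}, {"finger_gap": 1, "x": -0.0387, "y": 0.0677}, {"finger_gap": 1, "x": -0.0387, "y": 0.0677}, {"finger_gap": 1, "x": -0.0387, "y": 0.0677}, {"finger_gap": 1, "x": -0.0387, "y": 0.0677}, {"finger_gap": 1, "x": -0.0387, "y": 0.0677}, {"finger_gap": 1, "x": -0.0387, "y": 0.0677}, {"finger_gap": 1, "z": 0.0667}, {"finger_gap": 1, "z": 0.0667}, {"finger_gap": 1}, {"finger_gap": 1}]'
```

```text
clock: 1.68
eef_pos: [0.4062, -0.2442, 0.227]
orientation: [-0.002, 1.0, -0.0, 0.001]
wrist_force: [0.4, -1.2, -0.1]
opening: 0.994
finger_force: 0.0
clock: 3.18
eef_pos: [0.6388, 0.1606, 0.1286]
orientation: [-0.001, 1.0, 0.0, 0.001]
wrist_force: [0.7, 0.4, 1.2]
opening: 0.995
finger_force: 0.0
```

Scaled: 0.035 m is 0.0467, 0.025 m is 0.0333.

```bash
python3 -m crank '[{"finger_gap": 1, "z": 0.0467}, {"finger_gap": 1, "z": 0.0467}, {"finger_gap": 1, "z": 0.0333}, {"finger_gap": 1, "z": 0.0133}, {"finger_gap": 1}, {"finger_gap": 1}]' && python3 -m crank '[{"finger_gap": 0.3}, {"finger_gap": 0.3}, {"finger_gap": 0.3}, {"finger_gap": 0.3}, {"finger_gap": 0.3}, {"finger_gap": 0.3}]'
```

```text
clock: 3.92
eef_pos: [0.6387, 0.1609, 0.0235]
orientation: [-0.0, 1.0, 0.001, 0.001]
wrist_force: [-0.3, 0.2, -0.2]
opening: 1.001
finger_force: 0.0
clock: 4.68
eef_pos: [0.6375, 0.1604, 0.0215]
orientation: [0.0, 1.0, -0.0, -0.0]
wrist_force: [-0.0, -0.9, -0.6]
opening: 0.452
finger_force: 30.0
```

Scaled: -0.03 m is -0.04, -0.02 m is -0.0267.

```bash
python3 -m crank '[{"finger_gap": 0.3, "z": -0.0067}, {"finger_gap": 0.3, "z": -0.0267}, {"finger_gap": 0.3, "z": -0.04}, {"finger_gap": 0.3, "z": -0.04}, {"finger_gap": 0.3, "z": -0.0133}, {"finger_gap": 0.3}]' && python3 -m crank '[{"finger_gap": 0.3, "x": 0.0013, "y": -0.02}, {"finger_gap": 0.3, "x": 0.0027, "y": -0.0467}, {"finger_gap": 0.3, "x": 0.0027, "y": -0.0667}, {"finger_gap": 0.3, "x": 0.004, "y": -0.0667}, {"finger_gap": 0.3, "x": 0.004, "y": -0.0667}, {"finger_gap": 0.3, "x": 0.0027, "y": -0.0667}, {"finger_gap": 0.3, "x": 0.0027, "y": -0.0467}, {"finger_gap": 0.3, "x": 0.0013, "y": -0.0187}, {"finger_gap": 0.3, "z": 0.04}, {"finger_gap": 0.3, "z": 0.04}, {"finger_gap": 0.3}, {"finger_gap": 0.3}]'
python3 - <<'E'
from v import *
cv2.imwrite("pics/t1.png",read_camera("top")[90:290,100:470,::-1].repeat(2,0).repeat(2,1)); 
E
```

```text
clock: 5.42
eef_pos: [0.6375, 0.1605, 0.1167]
orientation: [0.0, 1.0, 0.0, 0.0]
wrist_force: [0.2, 0.6, -3.4]
opening: 0.452
finger_force: 30.0
clock: 6.92
eef_pos: [0.6219, -0.1385, 0.0571]
orientation: [-0.0, 1.0, -0.0, 0.0]
wrist_force: [0.5, -1.0, -1.4]
opening: 0.454
finger_force: 30.0
```

View pics/t1.png

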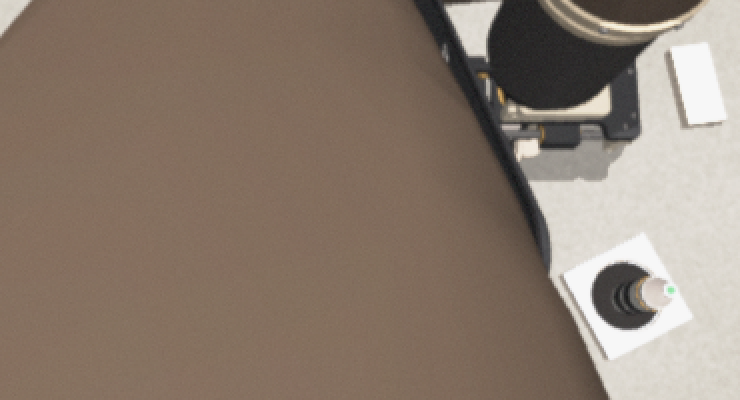

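The arm hides most of the top view. The gripper is over the parking stand (crop 555,100), and the long objective stands undisturbed at (635,295).

Scaled: 0.015 m is 0.02, 0.012 m is 0.016.

```bash
python3 -m crank '[{"finger_gap": 0.3, "z": 0.02}, {"finger_gap": 0.3, "z": 0.016}, {"finger_gap": 0.3, "z": 0.008}, {"finger_gap": 0.3, "z": 0.002}, {"finger_gap": 0.3}, {"finger_gap": 0.3}]'
```

```text
clock: 7.72
eef_pos: [0.6218, -0.1386, 0.0224]
orientation: [0.0, 1.0, 0.0, 0.0]
wrist_force: [0.6, 0.0, -2.0]
opening: 0.452
finger_force: 30.0
```

Scaled: 0.0007 m is 0.0009, 0.0005 m is 0.0007.

```bash
python3 -m crank '[{"finger_gap": 0.3, "z": 0.0009}, {"finger_gap": 0.3, "z": 0.0007}, {"finger_gap": 0.3}, {"finger_gap": 0.3}]'; python3 -m crank '[{"finger_gap": 0.5}, {"finger_gap": 0.6}, {"finger_gap": 1}, {"finger_gap": 1}, {"finger_gap": 1}, {"finger_gap": 1}]'
```

```text
clock: 8.22
eef_pos: [0.6218, -0.1386, 0.0215]
orientation: [0.0, 1.0, -0.0, 0.0]
wrist_force: [-2.4, 1.1, 5.3]
opening: 0.452
finger_force: 30.0
clock: 8.98
eef_pos: [0.6215, -0.1386, 0.0208]
orientation: [0.0, 1.0, -0.0, -0.0]
wrist_force: [0.2, -0.2, 0.1]
opening: 0.972
finger_force: 0.0
```

Scaled: 0.052 m is 0.0693, -0.05 m is -0.0667.

```bash
python3 -m crank '[{"finger_gap": 1, "z": -0.0267}, {"finger_gap": 1, "z": -0.0667}, {"finger_gap": 1, "z": -0.0667}, {"finger_gap": 1, "z": -0.0667}, {"finger_gap": 1, "z": -0.0133}, {"finger_gap": 1, "x": 0.0347, "y": -0.0307}, {"finger_gap": 1, "x": 0.0693, "y": -0.0607}, {"finger_gap": 1, "x": 0.0693, "y": -0.0607}, {"finger_gap": 1, "x": 0.0347, "y": -0.0307}, {"finger_gap": 1, "z": 0.04}, {"finger_gap": 1}, {"finger_gap": 1}]'
python3 - <<'E'
from v import *
for n in S:
    im=read_camera(n); cv2.imwrite(f"pics/{n}2.png",im[:,:,::-1])
    _,_,st,ce=cv2.connectedComponentsWithStats(green(im).astype(np.uint8))
    for s,c in zip(st[1:],ce[1:]):
        if s[4]>3 and c[1]>120 and c[0]>100: print(n,c,s[4],np.round([cast(n,c,0.011+h)[0] for h in(.096,.066,.042)],4).tolist())
E
```

```text
clock: 10.48
eef_pos: [0.4758, -0.2669, 0.1713]
orientation: [-0.0, 1.0, -0.0, -0.0]
wrist_force: [-0.2, -0.1, 0.0]
opening: 1.002
finger_force: 0.0
top [255.33613445 237.4789916 ] 119 [[0.4555, 0.0314], [0.4579, 0.0321], [0.4598, 0.0326]]
side [307.72222222 237.38888889] 18 [[0.6147, -0.1583], [0.6232, -0.1387], [0.63, -0.1231]]
```

View pics/side2.png

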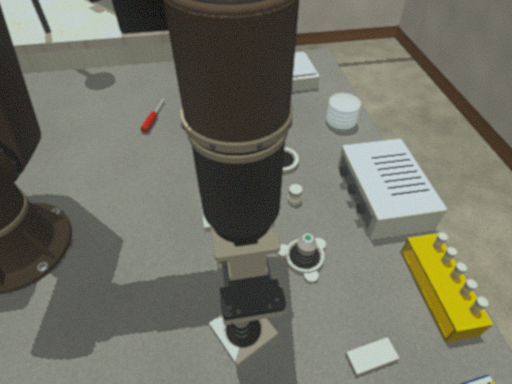

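The side picture shows the mid objective upright in the parking stand at (307,245), with the gripper over the cleaning block at (243,330). One row was cut short, so 10 mm is still missing.

Scaled: 0.04 m is 0.0533, 0.0105 m is 0.014.

```bash
python3 -m crank '[{"finger_gap": 1, "x": 0.014, "y": -0.012}, {"finger_gap": 1}, {"finger_gap": 1, "z": 0.0533}, {"finger_gap": 1, "z": 0.0533}, {"finger_gap": 1, "z": 0.04}, {"finger_gap": 1, "z": 0.0107}, {"finger_gap": 1}, {"finger_gap": 1}]'
```

```text
clock: 11.58
eef_pos: [0.4659, -0.2762, 0.0542]
orientation: [-0.0, 1.0, -0.0, 0.001]
wrist_force: [-0.5, 0.0, 1.5]
opening: 0.996
finger_force: 0.0
```

Scaled: 0.004 m is 0.0053.

```bash
python3 -m crank '[{"finger_gap": 1, "z": 0.0053}, {"finger_gap": 1}, {"finger_gap": 0.25}, {"finger_gap": 0.25}, {"finger_gap": 0.25}, {"finger_gap": 0.25}, {"finger_gap": 0.25}, {"finger_gap": 0.25}, {"finger_gap": 0.25}, {"finger_gap": 0.25}]'; python3 -m crank '[{"finger_gap": 0.25, "z": -0.0067}, {"finger_gap": 0.25, "z": -0.0267}, {"finger_gap": 0.25, "z": -0.0467}, {"finger_gap": 0.25, "z": -0.0467}, {"finger_gap": 0.25, "z": -0.0133}, {"finger_gap": 0.25}, {"finger_gap": 0.25}]'
```

```text
clock: 12.82
eef_pos: [0.4649, -0.2759, 0.0488]
orientation: [0.0, 1.0, 0.0, 0.0]
wrist_force: [0.4, -0.1, 0.4]
opening: 0.332
finger_force: 30.0
clock: 13.7
eef_pos: [0.464, -0.2756, 0.1525]
orientation: [0.0, 1.0, 0.0, -0.001]
wrist_force: [-0.2, -0.2, -2.5]
opening: 0.339
finger_force: 30.0
```

Scaled: 0.05 m is 0.0667, 0.045 m is 0.06.

```bash
python3 -m crank '[{"finger_gap": 0.25, "x": -0.008, "y": 0.02}, {"finger_gap": 0.25, "x": -0.016, "y": 0.04}, {"finger_gap": 0.25, "x": -0.024, "y": 0.06}, {"finger_gap": 0.25, "x": -0.026, "y": 0.0667}, {"finger_gap": 0.25, "x": -0.026, "y": 0.0667}, {"finger_gap": 0.25, "x": -0.026, "y": 0.0667}, {"finger_gap": 0.25, "x": -0.026, "y": 0.0667}, {"finger_gap": 0.25, "x": -0.026, "y": 0.0667}, {"finger_gap": 0.25, "x": -0.024, "y": 0.06}, {"finger_gap": 0.25, "x": -0.016, "y": 0.04}, {"finger_gap": 0.25, "x": -0.008, "y": 0.02}, {"finger_gap": 0.25, "x": -0.0033, "y": 0.012}]'; python3 -m crank '[{"finger_gap": 0.25, "z": 0.0133}, {"finger_gap": 0.25, "z": 0.04}, {"finger_gap": 0.25, "z": 0.04}, {"finger_gap": 0.25, "z": 0.0133}, {"finger_gap": 0.25}, {"finger_gap": 0.25}, {"finger_gap": 0.25}]'
python3 - <<'E'
from v import *
print(bot.get_state()["eef_pos"])
cv2.imwrite("pics/s3.png",read_camera("side")[60:360,120:420,::-1].repeat(2,0).repeat(2,1)); 
E
```

```text
clock: 15.2
eef_pos: [0.6366, 0.1639, 0.1529]
orientation: [-0.0, 1.0, -0.0, -0.001]
wrist_force: [-1.2, -1.2, -1.5]
opening: 0.339
finger_force: 30.0
clock: 16.08
eef_pos: [0.6376, 0.1633, 0.0752]
orientation: [0.0, 1.0, 0.0, 0.001]
wrist_force: [0.4, 0.5, -1.5]
opening: 0.339
finger_force: 30.0
[0.63762636 0.16333099 0.07515837]
```

View pics/s3.png

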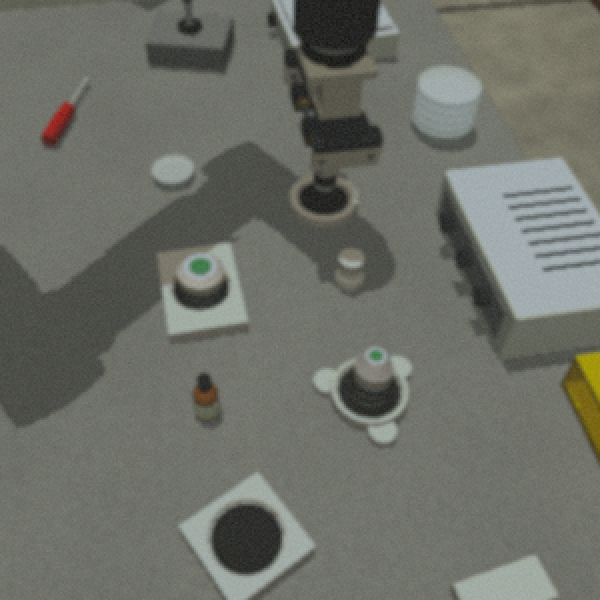

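The side crop shows the long objective held over the inspection plate at (325,190). The cleaning block is empty at (247,540), and the mid objective stands in the parking stand.

Scaled: 0.01 m is 0.0133, 0.004 m is 0.0053.

```bash
python3 -m crank '[{"finger_gap": 0.25, "z": 0.0133}, {"finger_gap": 0.25, "z": 0.0133}, {"finger_gap": 0.25, "z": 0.0053}, {"finger_gap": 0.25}, {"finger_gap": 0.25}, {"finger_gap": 0.25}]'; python3 -m crank '[{"finger_gap": 0.25, "z": 0.0009}, {"finger_gap": 0.25}, {"finger_gap": 0.25}]'
```

```text
clock: 16.88
eef_pos: [0.637, 0.1631, 0.0498]
orientation: [0.0, 1.0, 0.0, 0.0]
wrist_force: [-0.1, -0.3, -2.5]
opening: 0.336
finger_force: 30.0
clock: 17.25
eef_pos: [0.637, 0.1631, 0.0492]
orientation: [0.0, 1.0, 0.0, 0.0]
wrist_force: [0.3, -0.1, -2.5]
opening: 0.338
finger_force: 30.0
```

Scaled: 0.0005 m is 0.0007.

```bash
python3 -m crank '[{"finger_gap": 0.25, "z": 0.0007}, {"finger_gap": 0.25, "z": 0.0007}, {"finger_gap": 0.25}, {"finger_gap": 0.25}]'
```

```text
clock: 17.75
eef_pos: [0.6372, 0.1631, 0.0489]
orientation: [-0.0, 1.0, 0.0, 0.0]
wrist_force: [-2.9, 1.0, 6.0]
opening: 0.334
finger_force: 30.0
```

Scaled: -0.05 m is -0.0667, -0.02 m is -0.0267.

```bash
python3 -m crank '[{"finger_gap": 0.4}, {"finger_gap": 0.5}, {"finger_gap": 1}, {"finger_gap": 1}, {"finger_gap": 1}, {"finger_gap": 1}, {"finger_gap": 1, "z": -0.0267}, {"finger_gap": 1, "z": -0.0667}, {"finger_gap": 1, "z": -0.0667}, {"finger_gap": 1, "z": -0.0267}]'; python3 -m crank '[{"finger_gap": 1, "x": 0.0293, "y": -0.0217}, {"finger_gap": 1, "x": 0.0587, "y": -0.0433}, {"finger_gap": 1, "x": 0.0587, "y": -0.0433}, {"finger_gap": 1, "x": 0.0587, "y": -0.0433}, {"finger_gap": 1, "x": 0.0307, "y": -0.022}, {"finger_gap": 1, "z": 0.0533}, {"finger_gap": 1, "z": 0.0533}, {"finger_gap": 1}, {"finger_gap": 1}]'
python3 - <<'E'
from v import *
for n in S:
    im=read_camera(n)
    _,_,st,ce=cv2.connectedComponentsWithStats(green(im).astype(np.uint8))
    for s,c in zip(st[1:],ce[1:]):
        if s[4]>3 and c[1]>110 and c[0]>100: print(n,c,s[4],np.round([cast(n,c,0.011+h)[0] for h in(.096,.066,.042)],4).tolist())
cv2.imwrite("pics/s4.png",im[60:360,120:420,::-1].repeat(2,0).repeat(2,1)); 
E
```

```text
clock: 19.0
eef_pos: [0.6383, 0.1636, 0.1921]
orientation: [-0.0, 1.0, 0.001, 0.002]
wrist_force: [0.9, -0.2, 0.1]
opening: 0.997
finger_force: 0.0
clock: 20.12
eef_pos: [0.4608, 0.0331, 0.1094]
orientation: [-0.0, 1.0, 0.0, 0.001]
wrist_force: [0.3, 0.1, -0.4]
opening: 1.0
finger_force: 0.0
top [347.69230769 151.03846154] 26 [[0.612, -0.1316], [0.6218, -0.1386], [0.6297, -0.1443]]
side [219.71428571 195.57142857] 7 [[0.4589, -0.0233], [0.4595, 0.003], [0.4601, 0.024]]
side [307.72222222 237.38888889] 18 [[0.6147, -0.1583], [0.6232, -0.1387], [0.63, -0.1231]]
```

View pics/s4.png

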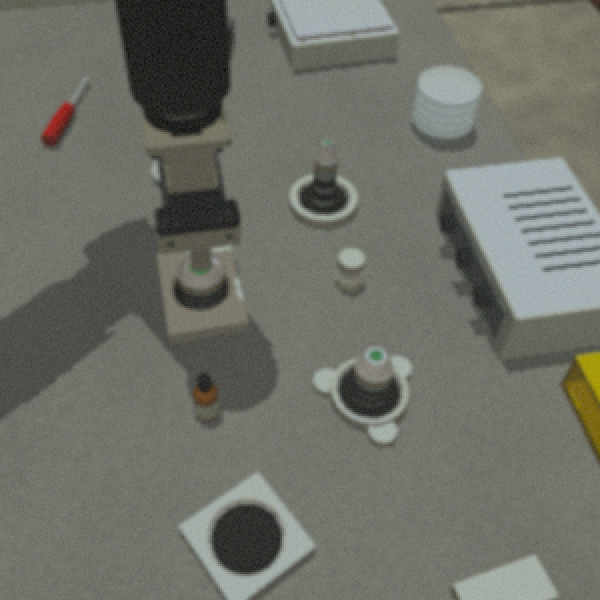

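The side crop shows the long objective upright in the inspection plate at (325,185) and the gripper over the short one at (200,280).

Scaled: 0.035 m is 0.0467, 0.03 m is 0.04.

```bash
python3 -m crank '[{"finger_gap": 1, "z": 0.04}, {"finger_gap": 1, "z": 0.0467}, {"finger_gap": 1, "z": 0.02}, {"finger_gap": 1, "z": 0.0067}, {"finger_gap": 1}, {"finger_gap": 1}]'; python3 -m crank '[{"finger_gap": 1, "z": 0.0053}, {"finger_gap": 1}, {"finger_gap": 1}]'; python3 -m crank '[{"finger_gap": 0.45}, {"finger_gap": 0.45}, {"finger_gap": 0.45}, {"finger_gap": 0.45}, {"finger_gap": 0.45}, {"finger_gap": 0.45}]'
```

```text
clock: 20.98
eef_pos: [0.4607, 0.0331, 0.0242]
orientation: [-0.0, 1.0, 0.0, 0.001]
wrist_force: [0.3, 0.3, 0.3]
opening: 1.002
finger_force: 0.0
clock: 21.35
eef_pos: [0.46, 0.0328, 0.0192]
orientation: [0.0, 1.0, 0.0, 0.0]
wrist_force: [-0.3, -0.5, 0.1]
opening: 0.996
finger_force: 0.0
clock: 22.1
eef_pos: [0.46, 0.0328, 0.0192]
orientation: [0.0, 1.0, 0.0, 0.0]
wrist_force: [-0.2, 0.6, -0.1]
opening: 0.631
finger_force: 30.0
```

Scaled: -0.03 m is -0.04, -0.02 m is -0.0267.

```bash
python3 -m crank '[{"finger_gap": 0.45, "z": -0.0067}, {"finger_gap": 0.45, "z": -0.0267}, {"finger_gap": 0.45, "z": -0.04}, {"finger_gap": 0.45, "z": -0.04}, {"finger_gap": 0.45, "z": -0.0133}, {"finger_gap": 0.45}]'; python3 -m crank '[{"finger_gap": 0.45, "x": -0.0013, "y": -0.02}, {"finger_gap": 0.45, "x": -0.0013, "y": -0.04}, {"finger_gap": 0.45, "x": -0.0013, "y": -0.06}, {"finger_gap": 0.45, "x": -0.0013, "y": -0.06}, {"finger_gap": 0.45, "x": -0.0013, "y": -0.06}, {"finger_gap": 0.45, "x": -0.0013, "y": -0.06}, {"finger_gap": 0.45, "x": -0.0013, "y": -0.0533}, {"finger_gap": 0.45, "x": -0.0013, "y": -0.0373}, {"finger_gap": 0.45, "y": -0.02}, {"finger_gap": 0.45}, {"finger_gap": 0.45}]'
```

```text
clock: 22.85
eef_pos: [0.4598, 0.0328, 0.1141]
orientation: [0.0, 1.0, 0.0, 0.0]
wrist_force: [-0.9, 0.5, -4.2]
opening: 0.635
finger_force: 30.0
clock: 24.22
eef_pos: [0.4674, -0.2747, 0.1136]
orientation: [0.0, 1.0, 0.0, -0.0]
wrist_force: [-0.0, -1.0, -4.0]
opening: 0.632
finger_force: 30.0
```

Scaled: 0.03 m is 0.04, 0.025 m is 0.0333.

```bash
python3 -m crank '[{"finger_gap": 0.45, "z": 0.02}, {"finger_gap": 0.45, "z": 0.04}, {"finger_gap": 0.45, "z": 0.0333}, {"finger_gap": 0.45, "z": 0.02}, {"finger_gap": 0.45, "z": 0.0107}, {"finger_gap": 0.45, "z": 0.0013}, {"finger_gap": 0.45}, {"finger_gap": 0.45}]'; python3 -m crank '[{"finger_gap": 0.45, "z": 0.0008}, {"finger_gap": 0.45}, {"finger_gap": 0.45}]'
```

```text
clock: 25.22
eef_pos: [0.4684, -0.2754, 0.0209]
orientation: [0.0, 1.0, -0.0, 0.001]
wrist_force: [0.1, 0.3, -4.1]
opening: 0.633
finger_force: 30.0
clock: 25.6
eef_pos: [0.4679, -0.2752, 0.0196]
orientation: [0.0, 1.0, -0.0, 0.0]
wrist_force: [0.3, -0.7, -4.0]
opening: 0.632
finger_force: 30.0
```

Scaled: 0.0005 m is 0.0007.

```bash
python3 -m crank '[{"finger_gap": 0.45, "z": 0.0007}, {"finger_gap": 0.45, "z": 0.0007}, {"finger_gap": 0.45}, {"finger_gap": 0.45}]'
```

```text
clock: 26.1
eef_pos: [0.4679, -0.2752, 0.0192]
orientation: [-0.0, 1.0, -0.0, 0.0]
wrist_force: [-1.8, 2.7, 5.6]
opening: 0.633
finger_force: 30.0
```

```bash
python3 -m crank '[{"finger_gap": 0.7}, {"finger_gap": 0.8}, {"finger_gap": 1}, {"finger_gap": 1}, {"finger_gap": 1}, {"finger_gap": 1, "z": -0.0267}, {"finger_gap": 1, "z": -0.0667}, {"finger_gap": 1, "z": -0.0667}, {"finger_gap": 1, "z": -0.04}]'; python3 -m crank '[{"finger_gap": 1, "x": -0.0267, "y": 0.024}, {"finger_gap": 1, "x": -0.048, "y": 0.0427}, {"finger_gap": 1, "x": -0.048, "y": 0.0427}, {"finger_gap": 1, "x": -0.048, "y": 0.0427}, {"finger_gap": 1, "x": -0.0355, "y": 0.03}, {"finger_gap": 1, "z": 0.04}, {"finger_gap": 1}, {"finger_gap": 1}]'
python3 - <<'E'
from v import *
for n in S:
    im=read_camera(n)
    _,_,st,ce=cv2.connectedComponentsWithStats(green(im).astype(np.uint8))
    for s,c in zip(st[1:],ce[1:]):
        if s[4]>3 and c[1]>110 and c[0]>100: print(n,c,s[4],np.round([cast(n,c,0.011+h)[0] for h in(.096,.066,.042)],4).tolist())
cv2.imwrite("pics/s5.png",im[60:360,120:420,::-1].repeat(2,0).repeat(2,1)); 
E
```

```text
clock: 27.22
eef_pos: [0.4686, -0.2755, 0.1714]
orientation: [-0.0, 1.0, -0.0, 0.002]
wrist_force: [-0.1, -0.5, -0.7]
opening: 0.999
finger_force: 0.0
clock: 28.22
eef_pos: [0.6226, -0.1391, 0.1393]
orientation: [0.0, 1.0, -0.0, 0.0]
wrist_force: [-0.1, -0.1, 0.1]
opening: 0.997
finger_force: 0.0
side [242.57936508 319.66666667] 126 [[0.4672, -0.298], [0.4682, -0.2855], [0.4691, -0.2754]]
```

View pics/s5.png

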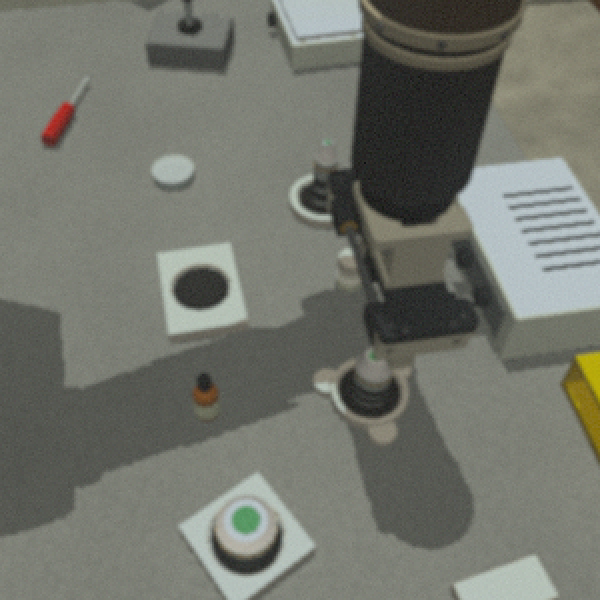

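The side crop shows the short objective centred in the cleaning block at (246,535), measured at (0.469,-0.275). The long one is fine, and the gripper is over the mid one at (372,385).

Scaled: 0.035 m is 0.0467, 0.03 m is 0.04.

```bash
python3 -m crank '[{"finger_gap": 1, "z": 0.04}, {"finger_gap": 1, "z": 0.0467}, {"finger_gap": 1, "z": 0.0467}, {"finger_gap": 1, "z": 0.022}, {"finger_gap": 1}, {"finger_gap": 1}]' && python3 -m crank '[{"finger_gap": 0.3}, {"finger_gap": 0.3}, {"finger_gap": 0.3}, {"finger_gap": 0.3}, {"finger_gap": 0.3}, {"finger_gap": 0.3}]' && python3 -m crank '[{"finger_gap": 0.3, "z": -0.0067}, {"finger_gap": 0.3, "z": -0.0267}, {"finger_gap": 0.3, "z": -0.04}, {"finger_gap": 0.3, "z": -0.04}, {"finger_gap": 0.3, "z": -0.0133}, {"finger_gap": 0.3}, {"finger_gap": 0.3}]'
```

```text
clock: 29.08
eef_pos: [0.6236, -0.1389, 0.0237]
orientation: [-0.0, 1.0, -0.0, 0.001]
wrist_force: [-0.6, -0.6, 0.8]
opening: 1.001
finger_force: 0.0
clock: 29.82
eef_pos: [0.6225, -0.1387, 0.022]
orientation: [0.0, 1.0, -0.0, -0.0]
wrist_force: [0.2, 0.7, 0.5]
opening: 0.451
finger_force: 30.0
clock: 30.7
eef_pos: [0.6216, -0.1387, 0.1156]
orientation: [0.0, 1.0, 0.0, -0.001]
wrist_force: [0.1, -0.3, -2.8]
opening: 0.453
finger_force: 30.0
```

Scaled: 0.032 m is 0.0427, 0.03 m is 0.04.

```bash
python3 -m crank '[{"finger_gap": 0.3, "x": 0.0133, "y": 0.0133}, {"finger_gap": 0.3, "x": 0.0267, "y": 0.0293}, {"finger_gap": 0.3, "x": 0.04, "y": 0.0427}, {"finger_gap": 0.3, "x": 0.04, "y": 0.0427}, {"finger_gap": 0.3, "x": 0.04, "y": 0.0427}, {"finger_gap": 0.3, "x": 0.032, "y": 0.0333}, {"finger_gap": 0.3, "x": 0.0187, "y": 0.0187}, {"finger_gap": 0.3, "x": 0.008, "y": 0.008}, {"finger_gap": 0.3}, {"finger_gap": 0.3}]'; python3 -m crank '[{"finger_gap": 0.3, "z": 0.02}, {"finger_gap": 0.3, "z": 0.04}, {"finger_gap": 0.3, "z": 0.0333}, {"finger_gap": 0.3, "z": 0.02}, {"finger_gap": 0.3, "z": 0.0107}, {"finger_gap": 0.3, "z": 0.0013}, {"finger_gap": 0.3}, {"finger_gap": 0.3}, {"finger_gap": 0.3}]'
```

```text
clock: 31.95
eef_pos: [0.4589, 0.034, 0.1169]
orientation: [0.0, 1.0, -0.0, -0.0]
wrist_force: [0.1, 0.3, -2.3]
opening: 0.451
finger_force: 30.0
clock: 33.08
eef_pos: [0.4588, 0.0345, 0.0235]
orientation: [0.0, 1.0, 0.0, 0.0]
wrist_force: [-0.4, 0.6, -2.4]
opening: 0.449
finger_force: 30.0
```

Scaled: 0.0008 m is 0.0011, 0.0005 m is 0.0007.

```bash
python3 -m crank '[{"finger_gap": 0.3, "z": 0.0011}, {"finger_gap": 0.3, "z": 0.0007}, {"finger_gap": 0.3}, {"finger_gap": 0.3}]'
```

```text
clock: 33.58
eef_pos: [0.4586, 0.0343, 0.022]
orientation: [0.0, 1.0, 0.0, 0.0]
wrist_force: [-1.6, 1.3, 3.9]
opening: 0.451
finger_force: 30.0
```

Scaled: -0.05 m is -0.0667, -0.02 m is -0.0267.

```bash
python3 -m crank '[{"finger_gap": 0.5}, {"finger_gap": 0.6}, {"finger_gap": 1}, {"finger_gap": 1}, {"finger_gap": 1}, {"finger_gap": 1, "z": -0.0267}, {"finger_gap": 1, "z": -0.0667}, {"finger_gap": 1, "z": -0.0667}, {"finger_gap": 1, "z": -0.0667}, {"finger_gap": 1, "z": -0.0267}]'; python3 -m crank '[{"finger_gap": 1, "x": 0.0133, "y": -0.0667}, {"finger_gap": 1, "x": 0.0133, "y": -0.0667}, {"finger_gap": 1, "x": 0.0133, "y": -0.0667}, {"finger_gap": 1, "x": 0.0133, "y": -0.0667}, {"finger_gap": 1, "x": 0.0133, "y": -0.0667}, {"finger_gap": 1, "x": 0.0267, "y": -0.0667}, {"finger_gap": 1, "x": 0.04, "y": -0.0667}, {"finger_gap": 1, "x": 0.04, "y": -0.0667}, {"finger_gap": 1, "x": 0.04, "y": -0.0667}, {"finger_gap": 1, "x": 0.04, "y": -0.0667}, {"finger_gap": 1}, {"finger_gap": 1}]'
python3 - <<'E'
from v import *
for n in S:
    im=read_camera(n)
    _,_,st,ce=cv2.connectedComponentsWithStats(green(im).astype(np.uint8))
    for s,c in zip(st[1:],ce[1:]):
        if s[4]>3 and c[1]>110 and c[0]>100: print(n,c,s[4],np.round([cast(n,c,0.011+h)[0] for h in(.096,.066,.042)],4).tolist())
cv2.imwrite("pics/t6.png",read_camera("top")[:,:,::-1]); 
E
```

```text
clock: 34.83
eef_pos: [0.4596, 0.0347, 0.215]
orientation: [-0.0, 1.0, 0.001, 0.002]
wrist_force: [0.1, 0.6, -0.6]
opening: 1.001
finger_force: 0.0
clock: 36.33
eef_pos: [0.268, -0.4655, 0.2114]
orientation: [0.001, 1.0, 0.0, -0.0]
wrist_force: [0.7, 0.7, 0.0]
opening: 1.001
finger_force: 0.0
top [184.4 136.2] 5 [[0.6369, 0.1632], [0.6479, 0.1701], [0.6566, 0.1756]]
top [421.4516129 235.5      ] 124 [[0.4626, -0.2524], [0.4654, -0.2652], [0.4676, -0.2754]]
top [254.36666667 237.36666667] 30 [[0.4557, 0.0331], [0.458, 0.0338], [0.46, 0.0344]]
side [218.16666667 185.08333333] 12 [[0.4588, 0.0072], [0.4594, 0.0351], [0.46, 0.0574]]
side [242.47154472 319.61788618] 123 [[0.467, -0.2979], [0.4681, -0.2853], [0.4689, -0.2753]]
```

View pics/t6.png

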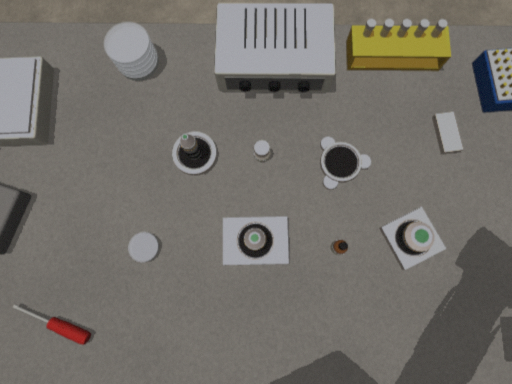

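The top picture shows the final layout. The long objective is in the inspection plate at (187,145), the mid one in the storage base at (255,239) and the short one in the cleaning block at (419,237). All three measure within about 1 mm of centre. The parking stand is empty at (341,162), and the oil bottle, jar and dish have not moved.

```bash
python3 -c "
from station import order
print(order.finish_job())"
```

```text
the job is handed in; nothing more can be done
None
```

All three objectives stand upright and released in their new recesses, each about 1 mm from centre by camera; the parking stand is empty, the bystanders have not moved, and I handed the job in at about 36 s of the 112 s allowed, with no verdict shown.

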